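# Refit the hob knob and hold the valve pressed

### The job

One of the two control stems on top of the gas hob is bare: its knob lies on the bamboo shelf. Pick the knob up, turn it so that the flat in its bore matches the flat on the bare stem (pointer towards the small raised mark beside the stem), push it fully home on the stem, then press it well down against the valve spring and finish while still holding it pressed, without letting go. Leave everything else where it stands.

Things in the scene. Friction and masses are not known exactly. Their poses are not given: they have to be found in the camera images.
- knob: loose hob knob, black skirt and metal bar, 50 g, right way up on the shelf: round skirt 46 mm across, 16 mm high; on it an upright grip bar 14 mm wide (along y), 42 mm long (x -20 to +22 mm), 16 to 42 mm above the underside, with a narrower pointer nose past the skirt at its +x end. Origin: centre of the underside, on the bore's axis; x along the bar to the pointer, z up
- knob_seat (a point): closed upper end of the knob's bore, on the axis, 16 mm above the underside; it meets the stem's top when the knob is fully home. The bore, open below, is D-shaped, 13.8 mm across, its flat on the pointer's (+x) side 3.8 mm from the axis
- knob_pointer (a point): tip of the knob's pointer nose, 36 mm from the axis along the knob's x, 22 mm above the underside; the nose is 8 mm wide and reaches from 16 to 28 mm above the underside
- stem_tip (a point): centre of the top of the bare upright brass stem, 26 mm above the hob's top when not pressed; moves down with it. z up, x to the side of the stem's flat and the raised mark; the knob's x must point this way. The stem is a D, 12 mm across, flat 3 mm from the axis, its top 3.5 mm tapered to 0.6 of that. It cannot turn. With the knob home its underside is 10 mm above the hob
- stem (a joint): how far the stem is pressed down, in m: 0 is fully up (a spring holds it there), 0.008 is the stop. It starts to give at about 4 N, about 7.7 N hold it at 0.005 and 9.8 N take it to the stop
- valve: fixed bezel round the foot of the bare stem, on the hob: a disc 54 mm across, 1.5 mm thick, and the raised mark, a rib 26 x 8 mm, 3 mm high, 38 to 64 mm from the axis. Origin on the stem's axis at the hob's top; x to the mark
- hob: stainless two-burner gas hob, fixed, 490 (x) x 290 (y) x 60 mm. Origin: centre of its underside. Its control strip is the end at -x, nearest the robot, with the two stems 120 to 140 mm apart, either of which may be the bare one; pan supports rise 35 mm above the top from 80 mm to the robot's side of the centre backwards; a fixed saucepan, 120 mm tall over the top, is on the rear burner
- fitted_knob: the hob's other control, an identical knob already on its stem, fixed; leave it alone. Origin at the top of the hob on its axis, it stands 52 mm high
- rack: slatted bamboo shelf, fixed, 300 (x) x 420 (y) mm, its top 60 mm above the counter; a clip on its -y end grips a spatula. Origin: centre of its underside at counter height
- mortar: ceramic mortar with blue rim, 105 mm across, 62 mm high, on the shelf. Origin: centre of the underside
- pestle: porcelain pestle, 142 mm long, 32 mm thick, lying along its x on the shelf. Origin: under its middle, at shelf height
- tub: lidded plastic tub, 102 mm across, 65 mm high, on the shelf. Origin: centre of the underside
- whisk: stainless whisk, 240 mm long, 52 mm thick, lying along its x on the shelf. Origin: under its middle, at shelf height
- sauce: sauce bottle standing on the counter, 60 mm across, 190 mm high. Origin: centre of the underside
There are look-alikes about, which are no part of the job. Leave any purple look-alike of the knob alone.

How it is judged:
On the way, in this order (a step that is already met when the one before it is completed fails the run):
1. the knob is lifted clear of the shelf in the fingers (z of knob in the frame of rack above 0.09 m and contact force between the fingers and knob above 0.5 N), for 0.1 s.
2. the knob is on the stem, flat to flat, fully home (distance between knob_seat and stem_tip below 0.005 m and horizontal distance between knob_seat and stem_tip below 0.003 m and angle between the z axis of knob and the z axis of stem_tip, either way round below 0.15 rad and x of knob_pointer in the frame of stem_tip above 0.031 m), for 0.2 s.
At the end, for the whole second after the job is handed in: The knob is home on the bare stem (end of bore within 5 mm of the stem's top and 3 mm sideways, upright within 0.15 rad, pointer on the side of the flat) and the fingers, still on the knob, keep the stem pressed down by more than 4 mm of its 8 mm (all of step 2 and value of joint stem above 0.004 m and contact force between the fingers and knob above 1 N); the arm keeps its last pose, push and grip.
It fails at once if a bystander (mortar, pestle, tub, whisk or sauce bottle) is pushed away by over 30 mm (distance of any of mortar, pestle, tub, whisk, sauce from where it was at the start of the episode above 0.03 m).
It also fails if it takes over 38 s, if anything falls off the work surface, if the arm or the gripper's body presses on something with over 40 N, if the wrist force passes 120 N, or if a joint passes its speed limit or range.

### The arm

A 6-joint arm with a two-finger parallel gripper is mounted at the origin on the work surface. World frame = base frame: x ahead of the robot, y to its left, z up, the work surface at z = 0. Lengths are in m, angles in rad, forces in N, time in s.
With the tool pointing down it reaches from about 0.35 to 0.975 m from the base axis. Payload 4.9 kg.
Tool frame: the origin (TCP) lies on the mounting face of the last link; the fingertips stand 173 mm ahead of it and the grasp point (between the pads) lies 155 mm ahead of it; z points along the fingers, y is the line along which they close (so a half turn about z gives the same grasp; the last joint's range is limited). The gripper opens to 85 mm and grips with 20 to 120 N. Pads are 22 mm wide; open, the fingers measure 114 mm over their backs; the gripper's body (76 mm by 85 mm) begins 54 mm behind the grasp point. The pads swing forward as they close: fully open they stand 13 mm farther back than shut.
Start: joints at [-1.467, 0.053, 1.613, -0, 1.476, -0.119], TCP at [0.138, -0.61, 0.405] pointing down, gripper open.
Joint ranges: [-3.01, 3.01], [-1.01, 2.22], [0.06, 2.58], [-1.02, 4.17], [0.09, 2.62], [-3.14, 3.14]. Speed limits (rad/s): [2.57, 2.57, 3.14, 3.14, 3.14, 3.14].

### API

Orientations are given as a rotation vector (axis times angle).
In Python, from station import monitor, eyes, finish_job gives the robot as it stands. The module is installed in compiled form; this text tells all that it offers.
- The arm moves only by the tool step_arm, never from a script. Its argument "commands" is a list of rows, each a list of 3 entries, a list of its own where there are three numbers: the opening in per cent of the stroke, from 0 (shut) to 100 (fully open), then the shift along the tool's x, y, z in mm, then the turn about the tool's z in degrees. In form: [[hand, [x, y, z], yaw], ...]. A call has 1 to 12 rows; each row is the pose to reach, as a shift and turn from the pose commanded when the call began, along the tool's axes at that moment; what a row does not reach only later rows make up. A row lasts 1/8 s, in which the tool goes at most 62.5 mm and 10.7 degrees, less where a joint would pass 70% of its speed; a pose out of reach is approached as far as the arm can. A call with a gripper value outside its range is refused whole. The fingers move at their own pace and stop on an object; "squeeze" is the grip in N (left out, the last holds). Time passes only in rows, so rows that repeat a pose let the fingers close. It gives the time, the measured TCP pose, the force, the opening and the grip force at its end, in the units of the state.
- monitor.get_obs(): the state, without advancing time (a new reading comes with each control period).
- eyes.get_image(name): name is "scene" or "top" or "wrist"; returns the picture (384x512x3 uint8, red, green, blue); there is no depth.
- eyes.camera_info(name): a dict with "camera_matrix" (3x3 intrinsics, pixels), "extrinsics" (4x4, takes a point from camera to world coordinates). Camera axes: x right, y down, z forward; pixel columns grow to the right and rows downward; lengths in m; the calibration is good to about 2 mm. The wrist camera is an equidistant fisheye: a pixel r from the principal point sees the ray r / f radians off the axis. A picture is of the moment at which its call begins: read the wrist's pose just before it. camera_info takes no time and is no camera call; for the wrist camera it gives the pose at the moment of the call.
- finish_job(): hands the job in; it is judged then, once.
The state is a dict: "t": time; "q": joint angles; "dq": joint speeds; "effort": joint torques, N m; "tool_pos": TCP position; "tool_rot": TCP orientation; "contact_force": force on the tool from outside, world axes, zero at the start; "wrist_torque": the same for the moment, N m; "opening": finger opening in m; "grip_force": force on a finger pad.
Only numpy, scipy, OpenCV 4.12 (cv2) and the standard library are available. Lean on these libraries where they do the work, as an engineer would, in place of code of your own. Each camera call takes 0.05 s, during which the arm holds its last target. There are 200 camera calls.

## Working session

There is one attempt and no reset: what is moved stays moved. The work goes in short steps, Python scripts to look and compute and a tool call to move; the robot and the scene stay as the last step left them, time stands still between calls to the robot, and variables do not carry over. Pictures are saved under pics/ and viewed, at most 10 in all, crops included, and the job is handed in when it is done.

Besides the shell and the picture viewer there is one more tool, called as name([rows], argument=value, ...), one row to a line, values as JSON. step_arm: Moves the arm, as the interface text tells. Its arguments: {"type":"object","properties":{"commands":{"type":"array"},"squeeze":{"type":"number"}},"required":["commands"]}

```bash
mkdir -p pics
cat > h.py <<'E'
import numpy as np, cv2
from station import monitor, eyes, finish_job
from scipy.spatial.transform import Rotation as R
def grab(n,f):
    ci=eyes.camera_info(n); im=eyes.get_image(n); cv2.imwrite(f'pics/{f}.png',im[:,:,::-1]); np.savez(f'pics/{f}.npz',K=ci['camera_matrix'],T=ci['extrinsics'],w=(n=='wrist')); return im
def ray(f,px):
    d=np.load(f'pics/{f}.npz'); K=d['K'];T=d['T']
    x=(px[0]-K[0,2])/K[0,0]; y=(px[1]-K[1,2])/K[1,1]
    if d['w']:
        r=np.hypot(x,y); s=np.sin(r)/r if r>1e-9 else 1; v=np.array([x*s,y*s,np.cos(r)])
    else: v=np.array([x,y,1.])
    v=T[:3,:3]@v; return T[:3,3],v/np.linalg.norm(v)
def plane(f,px,z):
    o,v=ray(f,px); return o+v*(z-o[2])/v[2]
def tri(*obs):
    A=0;b=0
    for f,px in obs:
        o,v=ray(f,px); P=np.eye(3)-np.outer(v,v); A=A+P; b=b+P@o
    p=np.linalg.solve(A,b); return p,[np.linalg.norm(np.cross(p-ray(f,px)[0],ray(f,px)[1])) for f,px in obs]
E
python3 - <<'E'
from h import *
a=[grab(n,n+'0') for n in('scene','top','wrist')]
cv2.imwrite('pics/st.png',cv2.resize(np.vstack([a[0],a[1]])[:,:,::-1],None,fx=.78,fy=.78,interpolation=cv2.INTER_AREA))
for n in('scene','top','wrist'):print(n,eyes.camera_info(n))
o=monitor.get_obs();print(o)
E
```

```text
scene {'camera_matrix': array([[458.80265442,   0.        , 242.75883123],
       [  0.        , 458.80265442, 184.26233717],
       [  0.        ,   0.        ,   1.        ]]), 'extrinsics': array([[ 5.88064606e-01,  6.16081174e-01, -5.24045805e-01,
         1.21179022e+00],
       [ 8.08813930e-01, -4.47764148e-01,  3.81218172e-01,
        -5.52916640e-01],
       [ 2.12415797e-04, -6.48036461e-01, -7.61609283e-01,
         1.03060348e+00],
       [ 0.00000000e+00,  0.00000000e+00,  0.00000000e+00,
         1.00000000e+00]])}
top {'camera_matrix': array([[490.88074728,   0.        , 262.92852378],
       [  0.        , 490.88074728, 194.12215975],
       [  0.        ,   0.        ,   1.        ]]), 'extrinsics': array([[ 5.49443218e-03, -9.85879914e-01,  1.67363694e-01,
         3.42345232e-01],
       [-9.99984428e-01, -5.25344176e-03,  1.88263001e-03,
        -6.39656893e-02],
       [-9.76811691e-04, -1.67371432e-01, -9.85893427e-01,
         1.27348762e+00],
       [ 0.00000000e+00,  0.00000000e+00,  0.00000000e+00,
         1.00000000e+00]])}
wrist {'camera_matrix': array([[
[... 405 characters left out ...]
}
{'t': 0.15, 'q': array([-1.46701601e+00,  5.31778996e-02,  1.61396460e+00, -1.06485909e-05,
        1.47599932e+00, -1.18999608e-01]), 'dq': array([-3.55964830e-04, -1.72168348e-03, -5.35093603e-03,  5.47305124e-05,
        4.35862219e-04, -1.00552402e-03]), 'effort': array([ 2.03814407e-04, -3.94237518e+01, -3.70721555e+01, -9.43165537e-05,
        4.66522717e-03,  1.33212055e-05]), 'tool_pos': array([ 0.13806587, -0.60934105,  0.40377053]), 'tool_rot': array([-3.12058301e+00, -3.49048053e-01, -1.86646710e-06]), 'contact_force': array([ 0.39057552, -0.30649174,  0.25563981]), 'wrist_torque': array([-0.00169485,  0.00051648, -0.03675099]), 'grip_force': 0.0, 'opening': 0.08547940368649752}
```

View pics/top0.png

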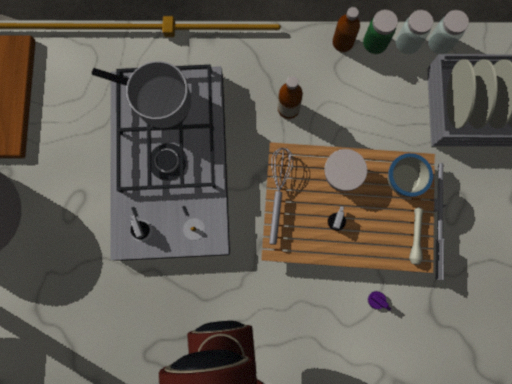

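View pics/scene0.png

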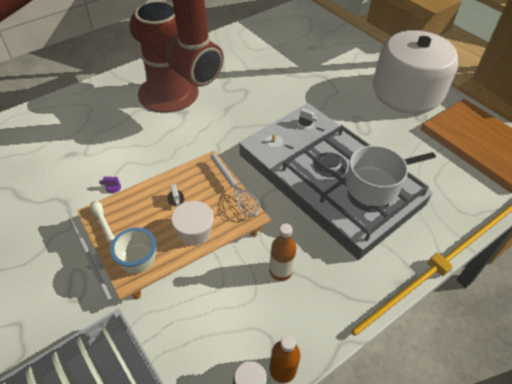

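Candidates: the black knob with a metal bar on the shelf at top (338,220) / scene (176,195), and a purple one on the counter at top (378,300) / scene (111,184). The black one fits the description, and the purple one is the look-alike. The bare brass stem is at top (194,229) and the fitted knob at (140,230). I'll confirm this in one enlarged crop.

Run:
```python
from h import *
t=cv2.imread('pics/top0.png');s=cv2.imread('pics/scene0.png')
c=lambda im,u,v,w=26,h=20:cv2.resize(im[v-h:v+h,u-w:u+w],(390,300),interpolation=cv2.INTER_CUBIC)
cv2.imwrite('pics/crop.png',np.vstack([np.hstack([c(t,338,220),c(t,194,225)]),np.hstack([c(s,176,195),c(s,278,138)])]))
for n,px,z in(('knob',(338,220),.09),('stem',(194,229),.086),('fit',(140,230),.06),('purp',(378,300),.02)):print(n,plane('top0',px,z))
print(tri(('top0',(194,229)),('scene0',(275,137))),tri(('top0',(338,220)),('scene0',(176,197))))
```

```text
knob [ 0.48061324 -0.2439801   0.09      ]
stem [0.45726014 0.10496606 0.086     ]
fit [0.45657137 0.24238403 0.06      ]
purp [ 0.28840024 -0.35049472  0.02      ]
(array([0.46002039, 0.10923408, 0.07586399]), [np.float64(0.003291288318703549), np.float64(0.0032912883187035803)]) (array([ 0.48320279, -0.2454909 ,  0.07279204]), [np.float64(0.0012450822177114053), np.float64(0.0012450822177114626)])
```

View pics/crop.png

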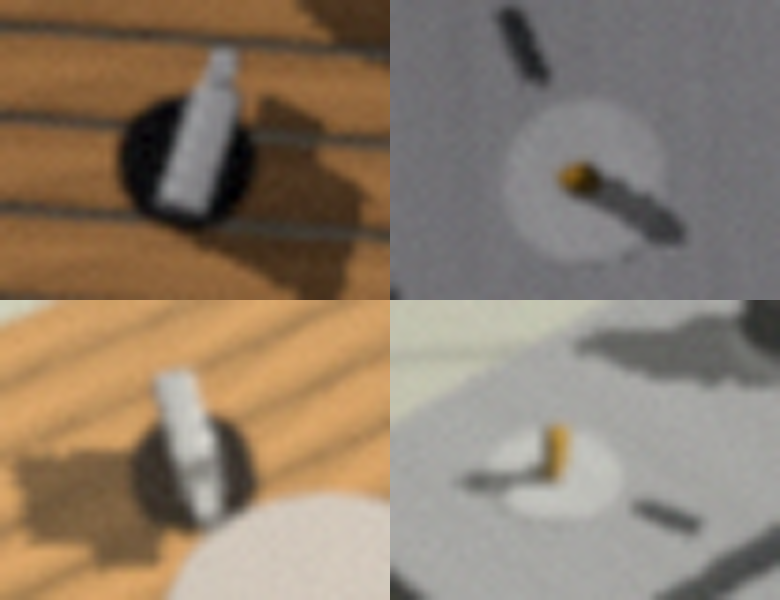

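Crop: top-left is the black knob with its bar, nose pointing up and slightly right. Top-right is the bare brass stem on its bezel, with the dark mark up and left. Both match the description. I'll move above the knob for a wrist view.

step_arm([
  [100,[50,-33,0],4],
  [100,[100,-67,0],8],
  [100,[150,-100,0],12],
  [100,[200,-134,0],16],
  [100,[250,-168,0],20],
  [100,[300,-201,0],24],
  [100,[350,-235,0],27],
  [100,[390,-262,0],27],
  [100,[417,-280,0],27],
  [100,[417,-280,0],27],
  [100,[417,-280,0],27],
])

```text
t: 1.52
tool_pos: [0.4826, -0.2445, 0.4044]
tool_rot: [3.117, -0.389, -0.001]
contact_force: [-1.4, -0.1, -0.8]
opening: 0.0854
grip_force: 0.0
```

Run:
```python
from h import *
o=monitor.get_obs();print(o['t'],o['tool_pos'],o['tool_rot'],o['dq'].round(3))
im=grab('wrist','w1')
cv2.imwrite('pics/w1v.png',cv2.resize(im[:,:,::-1],(768,576)))
```

```text
1.525 [ 0.48262451 -0.24454747  0.40437234] [ 3.11724062e+00 -3.89419312e-01 -1.25190505e-03] [-0.021 -0.006  0.002  0.002  0.001  0.001]
```

View pics/w1v.png

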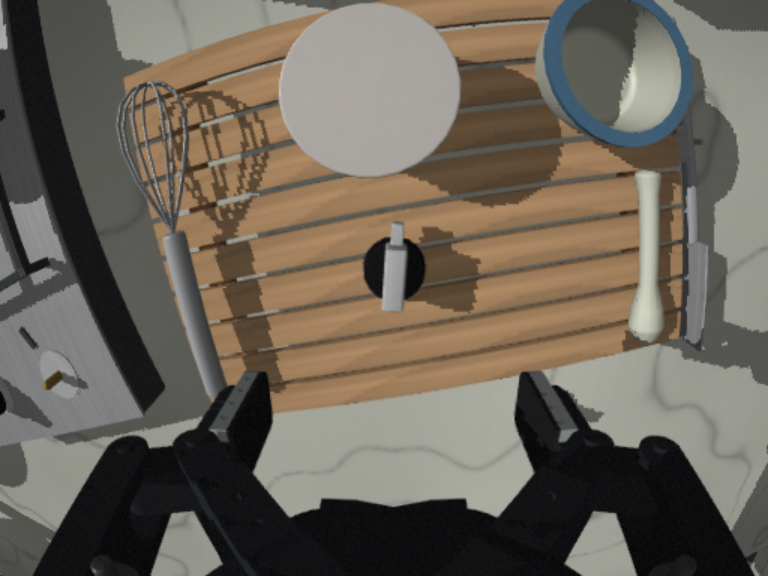

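The knob is at (394,268) in the enlarged wrist view, with the nose up at (397,226) and clear space around it for the fingers. The stem is visible at far left (53,380). I'll take a second view, closer and shifted.

step_arm([
  [100,[-20,0,40],0],
  [100,[-40,0,80],0],
  [100,[-40,0,90],0],
  [100,[-40,0,90],0],
])

```text
t: 2.08
tool_pos: [0.4442, -0.2352, 0.3151]
tool_rot: [3.117, -0.391, 0.001]
contact_force: [0.5, -0.5, 1.0]
opening: 0.0854
grip_force: 0.0
```

```bash
cat >> h.py <<'E'
def bar(im,c,r):
    # light grey, unsaturated pixels near c -> largest contour
    hsv=cv2.cvtColor(im,cv2.COLOR_RGB2HSV); m=((hsv[...,1]<60)&(hsv[...,2]>110)).astype(np.uint8)
    w=np.zeros_like(m); cv2.circle(w,c,r,1,-1); m&=w
    k=max(cv2.findContours(m,cv2.RETR_EXTERNAL,cv2.CHAIN_APPROX_NONE)[0],key=cv2.contourArea); return k,m
E
python3 - <<'E'
from h import *
o=monitor.get_obs();print(o['t'],o['tool_pos'])
b=grab('wrist','w2'); a=cv2.imread('pics/w1.png')[:,:,::-1]
k,_=bar(np.ascontiguousarray(a),(263,180),35);print(cv2.minAreaRect(k),k[:,0].min(0),k[:,0].max(0))
p=a[140:220,223:303]; q=b[110:270,180:340]
cv2.imwrite('pics/w2v.png',np.hstack([cv2.resize(p,(390,390),interpolation=cv2.INTER_CUBIC),cv2.resize(q,(390,390),interpolation=cv2.INTER_CUBIC)])[:,:,::-1])
E
```

```text
2.075 [ 0.44423411 -0.2352364   0.31506855]
((261.8827819824219, 185.40692138671875), (13.785551071166992, 44.01410675048828), 4.763640880584717) [254 163] [270 207]
```

View pics/w2v.png

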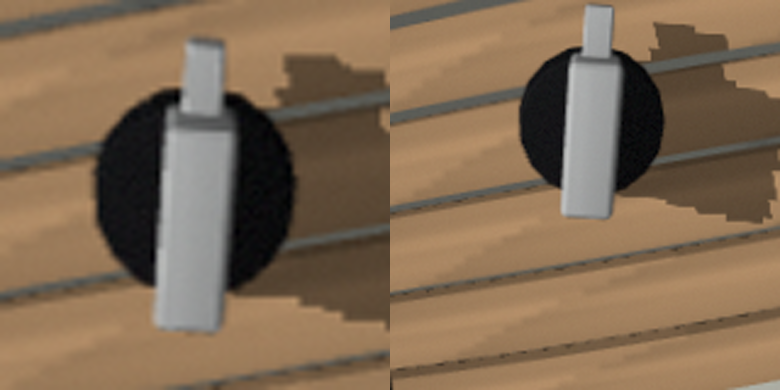

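Both crops show the bar's top face clearly. Left crop: front corners (166,127) and (235,130), back corners (157,328) and (220,328). Right crop: front (567,64) and (620,66), back (563,216) and (609,216).

Run:
```python
from h import *
f=lambda p,s,o:((p[0]+.5)/s-.5+o[0],(p[1]+.5)/s-.5+o[1])
A=[f(p,4.875,(223,140)) for p in((166,127),(235,130),(157,328),(220,328))]
B=[f(p,2.4375,(180,110)) for p in((177,64),(230,66),(173,216),(219,216))]
P=[]
for a,b in zip(A,B):
    p,e=tri(('w1',a),('w2',b)); P.append(p); print(p.round(4),np.round(e,4))
P=np.array(P); z=P[:,2].mean()
for n,C in(('w1',A),('w2',B)):
    Q=np.array([plane(n,c,.102) for c in C]); fr=(Q[0]+Q[1])/2; bk=(Q[2]+Q[3])/2; d=fr-bk
    yaw=np.arctan2(d[1],d[0]); u=d/np.linalg.norm(d); print(n,'len',np.linalg.norm(d),'w',np.linalg.norm(Q[0]-Q[1]),np.linalg.norm(Q[2]-Q[3]),'yaw',np.degrees(yaw),'origin',(fr+bk)/2-u*.001)
o=monitor.get_obs(); Rt=R.from_rotvec(o['tool_rot']).as_matrix(); print('meanz',z,'psi',np.degrees(np.arctan2(Rt[1,0],Rt[0,0])))
for yaw in [0]:
    c=(fr+bk)/2-u*.001; print('shift tool mm',Rt.T@(np.r_[c[:2],.251]-o['tool_pos'])*1000)
```

```text
[ 0.5006 -0.2432  0.0956] [0.0003 0.0003]
[ 0.4966 -0.2564  0.0948] [0.0002 0.0002]
[ 0.4616 -0.2316  0.0991] [0. 0.]
[ 0.4575 -0.2436  0.0962] [0.0002 0.0002]
w1 len 0.040820639017775884 w 0.013246086410150418 0.01259905587557218 yaw -17.485922216271014 origin [ 0.47961656 -0.24394063  0.102     ]
w2 len 0.04019480576466765 w 0.013369491317747728 0.01223250612753015 yaw -17.070269560794348 origin [ 0.47928377 -0.24350864  0.102     ]
meanz 0.09643568914659971 psi -14.279990592866104
shift tool mm [35.25562374 -0.70383094 65.45470355]
```

step_arm([
  [100,[35,-1,20],3],
  [100,[35,-1,45],3],
  [100,[35,-1,65],3],
  [100,[35,-1,65],3],
  [0,[35,-1,65],3],
  [0,[35,-1,65],3],
  [0,[35,-1,65],3],
  [0,[35,-1,65],3],
  [0,[35,-1,65],3],
  [0,[35,-1,65],3],
  [0,[35,-1,65],3],
  [0,[35,-1,65],3],
], squeeze=50)

```text
t: 3.62
tool_pos: [0.4786, -0.2423, 0.2503]
tool_rot: [3.106, -0.471, 0.001]
contact_force: [-0.6, -0.2, 5.3]
opening: 0.013
grip_force: 49.3
```

step_arm([
  [0,[0,0,-30],0],
  [0,[0,0,-60],0],
  [0,[0,0,-90],0],
  [0,[-10,-20,-120],-3],
  [0,[-35,-60,-145],-8],
  [0,[-65,-110,-150],-15],
  [0,[-95,-160,-150],-22],
  [0,[-125,-210,-150],-30],
  [0,[-150,-255,-150],-36],
  [0,[-169,-288,-150],-40],
  [0,[-169,-288,-150],-40],
  [0,[-169,-288,-150],-40],
])

```text
t: 5.12
tool_pos: [0.4022, 0.0828, 0.399]
tool_rot: [3.08, 0.62, -0.002]
contact_force: [0.3, -0.8, -0.2]
opening: 0.0137
grip_force: 48.9
```

Run:
```python
from h import *
o=monitor.get_obs();print(o['t'],o['tool_pos'],o['tool_rot'],o['dq'].round(3))
im=grab('wrist','w3')
cv2.imwrite('pics/w3v.png',cv2.resize(im[:,:,::-1],(768,576)))
```

```text
5.125 [0.40216543 0.08281021 0.39896787] [ 3.07964640e+00  6.19582873e-01 -1.96259522e-03] [-0.023  0.003 -0.007  0.002  0.    -0.001]
```

View pics/w3v.png

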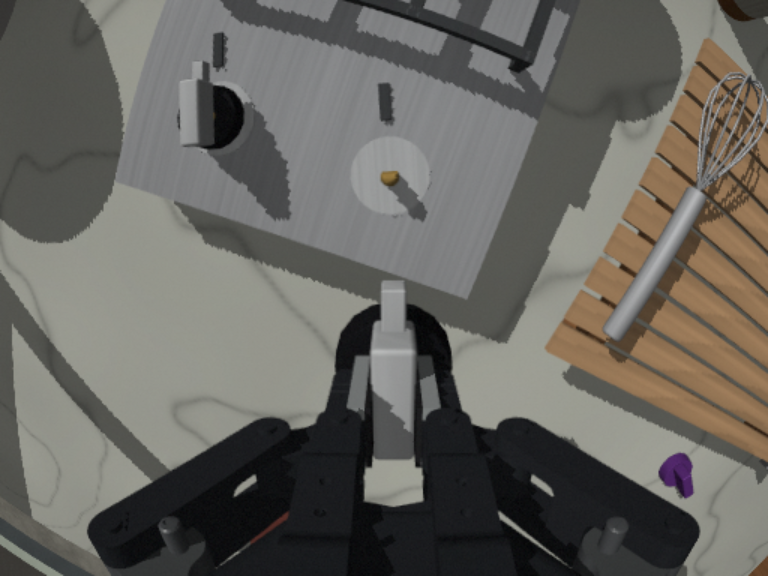

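The stem tip is at (389,177) in the enlarged view, the bezel centre at (391,176) and the mark at (386,102). The held knob's nose is at (393,285). The alignment is within a few degrees, so I'll take a second, closer and offset view and measure.

step_arm([
  [0,[0,20,30],0],
  [0,[0,40,60],0],
  [0,[0,40,70],0],
  [0,[0,40,70],0],
  [0,[0,40,70],0],
])

```text
t: 5.8
tool_pos: [0.4181, 0.0463, 0.3311]
tool_rot: [3.079, 0.62, 0.003]
contact_force: [-0.4, 0.9, -1.1]
opening: 0.0132
grip_force: 49.0
```

Run:
```python
from h import *
o=monitor.get_obs();print(o['t'],o['tool_pos'])
b=grab('wrist','w4')
a=cv2.imread('pics/w3.png')[:,:,::-1]
for n,im in(('w3',a),('w4',b)):
    hsv=cv2.cvtColor(np.ascontiguousarray(im),cv2.COLOR_RGB2HSV)
    m=((hsv[...,1]>130)&(hsv[...,0]<30)&(hsv[...,2]>60)).astype(np.uint8); m[200:]=0; m[:,340:]=0
    _,_,st,ce=cv2.connectedComponentsWithStats(m); print(n,'brass',[(s.tolist(),c.round(1).tolist()) for s,c in zip(st[1:],ce[1:]) if s[4]>20])
x=a[40:150,205:315]; i=b[10:210,150:350]
cv2.imwrite('pics/w4v.png',np.hstack([cv2.resize(x,(390,390),interpolation=cv2.INTER_CUBIC),cv2.resize(i,(390,390),interpolation=cv2.INTER_CUBIC)])[:,:,::-1])
```

```text
5.8 [0.4180575  0.04625707 0.33105449]
w3 brass [([254, 114, 11, 9, 75], [259.2, 117.9])]
w4 brass [([198, 121, 18, 12, 130], [204.8, 125.7])]
```

View pics/w4v.png

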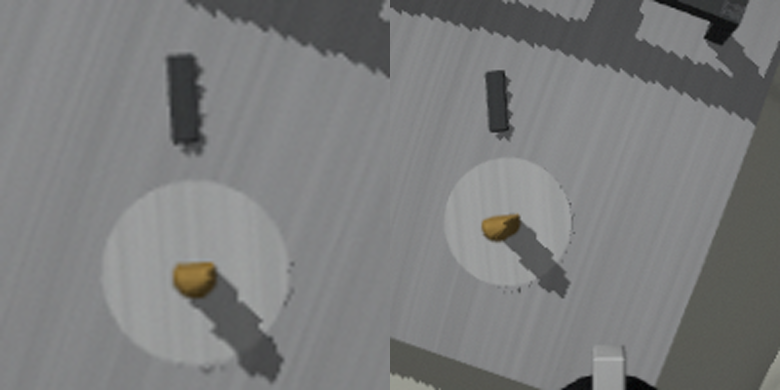

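The left crop shows the mark from (180,55) to (186,142), the bezel and the D stem with its flat facing the mark. The right crop shows the same, with the held nose's tip at (610,347). Next I'll compute stem position, yaw and knob-in-hand offset.

Run:
```python
from h import *
f=lambda p,s,o:((p[0]+.5)/s-.5+o[0],(p[1]+.5)/s-.5+o[1])
M={'w3':[f(p,3.5455,(205,40)) for p in((180,55),(186.5,141.5))],'w4':[f(p,1.95,(150,10)) for p in((105.5,72.5),(109,131.5))]}
br={'w3':(260.5,117),'w4':(210,124)}; tops={}
from scipy.optimize import least_squares
for n in M:
    im=cv2.imread(f'pics/{n}.png'); g=cv2.GaussianBlur(im,(3,3),0).max(2).astype(int); u,v=map(int,br[n])
    rr=34; s=np.full_like(g,0,np.uint8); bz=np.median(g[v-15:v+8,u-20:u-10]); loc=np.median(g[v-30:v+10,u-50:u-40]); th=(bz+loc)/2
    m=np.zeros(g.shape,np.uint8); cv2.circle(m,(u,v),45,1,-1); m&=(g>th).astype(np.uint8); m=cv2.morphologyEx(m,cv2.MORPH_OPEN,np.ones((3,3)))
    k=max(cv2.findContours(m,cv2.RETR_EXTERNAL,cv2.CHAIN_APPROX_NONE)[0],key=cv2.contourArea); h=cv2.convexHull(k)[:,0]
    P=np.array([plane(n,p,.0615)[:2] for p in k[:,0]])
    r=least_squares(lambda q:np.hypot(P[:,0]-q[0],P[:,1]-q[1])-q[2],[*P.mean(0),.027],loss='soft_l1',f_scale=.0005).x
    a,b=[plane(n,p,.063) for p in M[n]]; d=a-b
    e=(a+b)/2-np.r_[r[:2],.063]
    print(n,bz,loc,'bezel',r.round(4),'mark yaw',np.degrees(np.arctan2(d[1],d[0])).round(2),'len',np.linalg.norm(d[:2]).round(4),'centre->mark yaw',np.degrees(np.arctan2(e[1],e[0])).round(2),'dist',np.hypot(*e[:2]).round(4))
print('mark far end tri',tri(('w3',M['w3'][0]),('w4',M['w4'][0])),'near',tri(('w3',M['w3'][1]),('w4',M['w4'][1])))
print('stem tri',tri(('w3',(259.2,117.9)),('w4',(204.8,125.7))))
for n,tp,tr,px in(('w3',[.40216543,.08281021,.39896787],[3.0796464,.619582873,-.00196],(262,188.5)),('w4',[.4180575,.04625707,.33105449],[3.079,.62,.003],(262.6,187.7))):
    o,v=ray(n,px); Rt=R.from_rotvec(tr).as_matrix(); o=Rt.T@(o-tp); v=Rt.T@v; q=o+v*(.163-o[2])/v[2]; print('nose in tool mm',(q*1000).round(1),'psi',np.degrees(np.arctan2(Rt[1,0],Rt[0,0])))
```

```text
w3 155.0 133.0 bezel [0.4592 0.1103 0.0259] mark yaw 26.88 len 0.0255 centre->mark yaw 26.02 dist 0.0504
w4 156.0 133.0 bezel [0.4592 0.1103 0.0261] mark yaw 25.95 len 0.0251 centre->mark yaw 25.55 dist 0.0497
mark far end tri (array([0.51611088, 0.13846206, 0.05822175]), [np.float64(0.00034276522353835013), np.float64(0.00034276522353816316)]) near (array([0.49298352, 0.12663754, 0.06134376]), [np.float64(0.00022946687153324382), np.float64(0.00022946687153328378)])
stem tri (array([0.45847729, 0.10985369, 0.08010118]), [np.float64(1.849598612412148e-05), np.float64(1.84959861241094e-05)])
nose in tool mm [ 39.   -0.6 163. ] psi 22.75055450391367
nose in tool mm [ 39.4  -0.4 163. ] psi 22.770181993062828
```

Run:
```python
from h import *
for n in('w3','w4'):
    im=cv2.imread(f'pics/{n}.png').max(2)
    print(n,im[183:250,260:265].mean(1).round().astype(int).tolist()); print('nose row200',im[200,240:285].tolist()); print('bar row 260',im[245,236:290].tolist())
im=cv2.imread('pics/w4.png')[170:320,187:337]; cv2.imwrite('pics/hv.png',cv2.resize(im,(600,600),interpolation=cv2.INTER_CUBIC))
```

```text
w3 [93, 85, 85, 90, 134, 137, 139, 141, 143, 144, 163, 170, 154, 152, 152, 152, 152, 151, 151, 150, 150, 150, 150, 149, 150, 149, 149, 148, 148, 148, 148, 147, 147, 146, 146, 146, 146, 145, 139, 135, 136, 137, 139, 140, 141, 141, 140, 140, 141, 152, 168, 179, 173, 164, 155, 151, 151, 150, 151, 151, 150, 151, 150, 151, 150, 150, 150]
nose row200 [151, 151, 149, 150, 150, 149, 151, 149, 122, 130, 121, 87, 86, 93, 135, 152, 151, 150, 152, 153, 152, 152, 151, 151, 150, 150, 151, 151, 152, 127, 85, 79, 85, 85, 84, 85, 86, 84, 83, 86, 83, 85, 85, 85, 85]
bar row 260 [114, 114, 113, 114, 115, 113, 114, 115, 115, 95, 62, 123, 160, 158, 157, 156, 157, 157, 155, 157, 156, 155, 153, 154, 152, 149, 149, 149, 150, 149, 150, 149, 149, 148, 147, 149, 147, 146, 130, 109, 88, 59, 34, 50, 56, 56, 57, 55, 54, 56, 55, 54, 56, 20]
w4 [132, 133, 133, 133, 137, 140, 143, 144, 146, 148, 166, 172, 157, 155, 155, 155, 154, 154, 154, 154, 153, 153, 153, 153, 153, 152, 152, 151, 152, 151, 150, 150, 150, 149, 149, 148, 149, 147, 141, 137, 138, 140, 142, 143, 143, 143, 143, 143, 144, 155, 172, 182, 176, 168, 158, 154, 154, 155, 153, 153, 154, 153, 153, 153, 154, 153, 153]
nose row200 [126, 128, 126, 127, 129, 130, 131, 131, 131, 130, 132, 132, 129, 124, 145, 156, 154, 154, 155, 156, 155, 154, 155, 153, 153, 153, 155, 154, 152, 129, 100, 121, 134, 134, 133, 130, 129, 129, 131, 134, 135, 132, 133, 130, 129]
bar row 260 [118, 117, 118, 118, 116, 117, 116, 118, 117, 97, 66, 125, 162, 162, 160, 159, 160, 158, 159, 158, 160, 159, 158, 157, 155, 154, 152, 153, 152, 152, 153, 151, 151, 149, 151, 149, 149, 149, 133, 111, 89, 62, 32, 51, 57, 56, 58, 58, 57, 57, 55, 56, 55, 17]
```

View pics/hv.png

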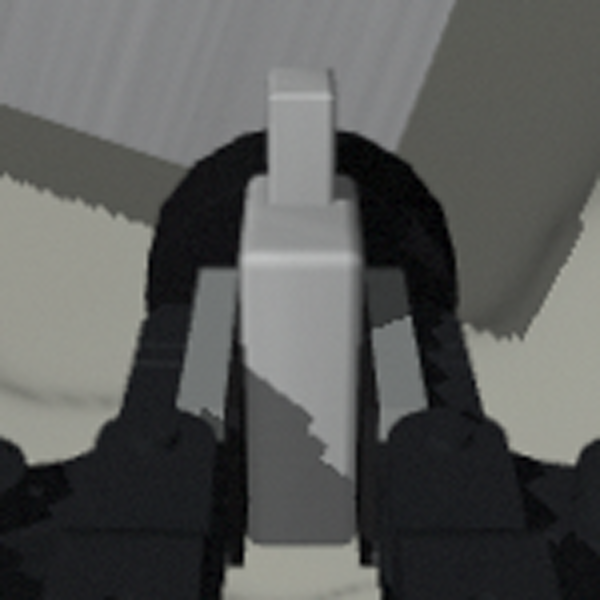

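The crop shows the held knob: nose top edge at (300,97), bar-top front edge at (302,258) and rear edge at (301,543). These let me solve both offset and height in hand.

Run:
```python
from h import *
from scipy.optimize import least_squares
tp=[.4180575,.04625707,.33105449];Rt=R.from_rotvec([3.079,.62,.003]).as_matrix()
L=[((261.6,193.7),36,28),((262.4,234.3),22,42),((262.2,305.6),-20,42)]
rs=[(Rt.T@(ray('w4',p)[0]-tp)*1e3,Rt.T@ray('w4',p)[1]) for p,_,_ in L]
at=lambda d:[o+v*(d-h-o[2])/v[2] for (o,v),(_,x,h) in zip(rs,L)]
for d in(188,191,194,197): print(d,[(q[0]-x).round(2) for q,(_,x,_) in zip(at(d),L)],[q[1].round(2) for q in at(d)])
r=least_squares(lambda s:[q[0]-x-s[1] for q,(_,x,_) in zip(at(s[0]),L)],[191,0]);print(r.x,r.fun)
```

```text
188 [np.float64(1.47), np.float64(1.67), np.float64(4.33)] [np.float64(-0.83), np.float64(-0.48), np.float64(-0.53)]
191 [np.float64(0.5), np.float64(0.23), np.float64(1.86)] [np.float64(-0.83), np.float64(-0.47), np.float64(-0.53)]
194 [np.float64(-0.46), np.float64(-1.21), np.float64(-0.6)] [np.float64(-0.84), np.float64(-0.46), np.float64(-0.52)]
197 [np.float64(-1.43), np.float64(-2.65), np.float64(-3.07)] [np.float64(-0.84), np.float64(-0.46), np.float64(-0.52)]
[194.04971649  -0.78479721] [ 0.30761928 -0.45073345  0.14311418]
```

step_arm([
  [0,[20,-14,0],-1],
  [0,[45,-30,0],-2],
  [0,[63,-42.5,10],-3.2],
  [0,[63,-42.5,30],-3.2],
  [0,[63,-42.5,36],-3.2],
  [0,[63,-42.5,36],-3.2],
  [0,[63,-42.5,36],-3.2],
])

```text
t: 6.72
tool_pos: [0.4597, 0.1096, 0.2948]
tool_rot: [3.061, 0.705, 0.003]
contact_force: [0.3, -0.6, -0.9]
opening: 0.0132
grip_force: 48.9
```

Run:
```python
from h import *
o=monitor.get_obs(); Rt=R.from_rotvec(o['tool_rot']).as_matrix();print(o['t'],o['tool_pos'],'psi',np.degrees(np.arctan2(Rt[1,0],Rt[0,0])),'tilt',Rt[:,2],o['contact_force'])
print('shift',Rt.T@(np.array([.4597,.1099,o['tool_pos'][2]])-o['tool_pos'])*1e3)
```

```text
6.725 [0.45965159 0.10964072 0.29484694] psi 25.95284370951261 tilt [ 1.90875040e-03  1.69837672e-04 -9.99998164e-01] [ 0.29996141 -0.58139863 -0.88131886]
shift [ 1.56997595e-01 -2.11947574e-01  1.36439192e-04]
```

step_arm([
  [0,[0,0,8],0],
  [0,[0,0,14],0],
  [0,[0,0,17],0],
  [0,[0,0,20],0],
  [0,[0,0,22],0],
  [0,[0,0,22],0],
])

```text
t: 7.48
tool_pos: [0.4592, 0.1096, 0.2713]
tool_rot: [3.061, 0.706, -0.002]
contact_force: [-1.3, -1.2, -0.5]
opening: 0.0128
grip_force: 48.9
```

step_arm([
  [0,[0,0,3],0],
  [0,[0,0,6],0],
  [0,[0,0,8],0],
  [0,[0,0,9],0],
  [0,[0,0,9],0],
])

```text
t: 8.1
tool_pos: [0.4592, 0.1096, 0.2624]
tool_rot: [3.061, 0.706, -0.002]
contact_force: [-4.2, -2.2, -0.3]
opening: 0.0133
grip_force: 49.1
```

step_arm([
  [0,[-0.8,0,0],0],
  [0,[-0.8,0,1],0],
  [0,[-0.8,0,2],0],
  [0,[-0.8,0,2],0],
  [0,[-0.8,0,2],0],
])

```text
t: 8.72
tool_pos: [0.4588, 0.1094, 0.2608]
tool_rot: [3.061, 0.706, 0.001]
contact_force: [-0.3, -0.6, 0.6]
opening: 0.0129
grip_force: 49.0
```

step_arm([
  [0,[0,0,0.7],0],
  [0,[0,0,1.4],0],
  [0,[0,0,2],0],
  [0,[0,0,2],0],
  [0,[0,0,2],0],
])

```text
t: 9.35
tool_pos: [0.4588, 0.1094, 0.259]
tool_rot: [3.061, 0.706, 0.001]
contact_force: [-2.7, -0.3, 4.5]
opening: 0.0131
grip_force: 49.4
```

step_arm([
  [0,[0,0,1],0],
  [0,[0,0,2],0],
  [0,[0,0,3],0],
  [0,[0,0,4],0],
  [0,[0,0,5],0],
  [0,[0,0,5.5],0],
  [0,[0,0,5.5],0],
  [0,[0,0,5.5],0],
])

```text
t: 10.35
tool_pos: [0.4589, 0.1094, 0.2539]
tool_rot: [3.061, 0.706, 0.001]
contact_force: [-3.8, 0.2, 8.4]
opening: 0.0133
grip_force: 49.9
```

Run:
```python
from h import *
import time
F=[]
for i in range(6):
    im=grab('wrist',f'w5_{i}'); o=monitor.get_obs(); F.append(o['contact_force'])
print(o['t'],o['tool_pos'],np.mean(F,0),np.std(F,0))
cv2.imwrite('pics/fin.png',cv2.resize(im[:,:,::-1],(768,576)))
```

```text
10.65 [0.45888312 0.10939813 0.25389795] [-3.98630526 -0.46495978  7.48161663] [0.30330621 0.46015577 0.47196323]
```

View pics/fin.png

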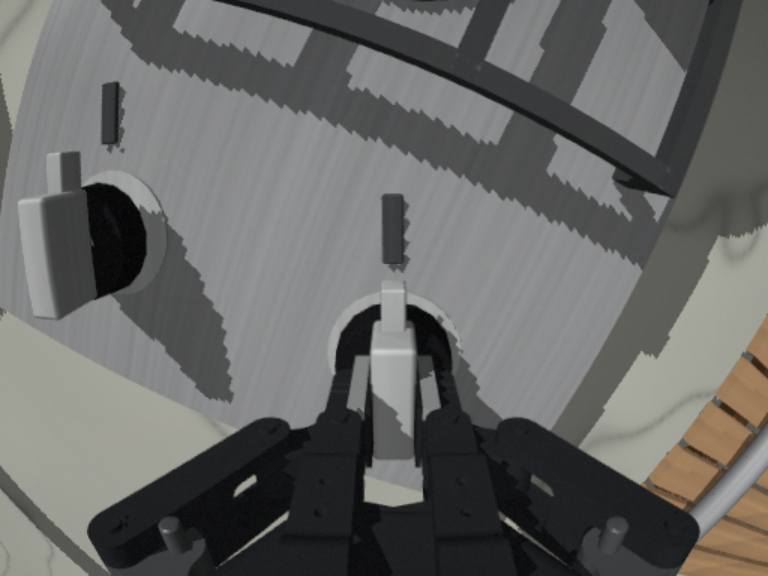

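The nose points straight at the mark and the knob sits over the bezel. The mean force is about 7.5 N, so roughly 4.7 mm of press. I'll press a little deeper for margin and relieve the side load.

step_arm([
  [0,[-0.4,0,0.8],0],
  [0,[-0.4,0,1.6],0],
  [0,[-0.4,0,2.2],0],
  [0,[-0.4,0,2.2],0],
  [0,[-0.4,0,2.2],0],
  [0,[-0.4,0,2.2],0],
])

```text
t: 11.4
tool_pos: [0.4588, 0.1093, 0.2521]
tool_rot: [-3.061, -0.706, -0.002]
contact_force: [-3.2, -0.7, 9.2]
opening: 0.0128
grip_force: 50.4
```

Run:
```python
from h import *
F=[]
for i in range(6):
    eyes.get_image('wrist'); o=monitor.get_obs(); F.append(o['contact_force'])
print(o['t'],o['tool_pos'],np.mean(F,0),o['grip_force'])
```

```text
11.7 [0.45874667 0.1093188  0.25213754] [-3.89535182 -0.30137275  9.01047125] 50.37550091743469
```

```bash
python3 -c "
from station import finish_job;print(finish_job())"
```

```text
the job is handed in; nothing more can be done
None
```

I fitted the knob flat to flat on the bare stem and handed the job in at 11.7 s, still gripping it at 50 N. It was pressed down about 6.5 mm, judged from 9 N of push and the tool's travel, and the judge's verdict was not reported.

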